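Prove the shaker's emergency stop

ROBOT

A 6-joint arm with a two-finger parallel gripper is mounted at the origin on a cart in front of the work surface, level with it; the furniture and walls round the work are solid. World frame = base frame: x ahead of the robot, y to its left, z up, the work surface at z = 0. Lengths are in mm, angles in rad, forces in N, time in s.
With the tool pointing down it reaches from about 250 to 775 mm from the base axis. Payload 8.9 kg.
Tool frame: the origin (TCP) lies at the very end of the fingers, on their centre line; the grasp point (between the pads) lies behind it (ctrl.grip_point_offset is the z of the grasp point in the tool frame, in mm); z points along the fingers, y is the line along which they close (so a half turn about z gives the same grasp; the last joint's range is limited). The gripper opens to 85 mm and grips with 20 to 120 N. Pads are 22 mm wide; open, the fingers measure 114 mm over their backs; the gripper's body (76 mm by 85 mm) begins 54 mm behind the grasp point. The pads swing forward as they close: fully open they stand 13 mm farther back than shut.
Start: joints at [-1.273, 0.291, -0.153, 1.127, 0, 1.431], TCP at [222.098, -475.706, 231.305] pointing down, gripper open.
Joint ranges: [-2.52, 2.52], [-0.91, 1.74], [-1.3, 1.37], [-1.96, 2.02], [-1.52, 1.47], [-3.14, 3.14]. Speed limits (rad/s): [2.22, 2.22, 2.79, 3.14, 3.14, 3.14].

INTERFACE

Orientations are given as a unit quaternion [x, y, z, w].
In Python, from station import ctrl gives the robot as it stands.
- The arm moves only by the tool play_rows, never from a script. Its argument "deltas" is a list of rows, each a list of 3 entries, a list of its own where there are three numbers: the turn, a rotation vector about the tool's x, y, z in units of pi/2 rad (1.0 is pi/2 rad), then the shift along the tool's x, y, z in units of 0.025 m (1.0 is 0.025 m), then the finger opening in mm, from 0 to 85.4. In form: [[[ax, ay, az], [dx, dy, dz], jaw], ...]. A call has 1 to 12 rows; each row shifts and turns the commanded pose from where the row before left it, along the tool's axes as they then stand; what a row does not reach is not made up. A row lasts 1/10 s, in which the tool goes at most 50 mm and 8.59 degrees, less where a joint would pass 70% of its speed; a pose out of reach is approached as far as the arm can. A call with a number of a shift or a turn outside -1 to 1 is refused whole. A call with a gripper value outside its range is refused whole. The fingers move at their own pace and stop on an object; the grip force is fixed at half the most. Time passes only in rows, so rows that do not move let the fingers close. It gives the time, the measured TCP pose, the force, the opening and the grip force at its end, in the units of the state.
- ctrl.state(): the state, without advancing time (a new reading comes with each control period).
- ctrl.get_image(name): name is "side" or "top"; returns a dict with "img" (420x560x3 uint8, red, green, blue), "mtx" (3x3 intrinsics, pixels), "R" (3x3) and "t" (3): a world point X has camera coordinates R X + t. Camera axes: x right, y down, z forward; pixel columns grow to the right and rows downward; lengths in mm; the calibration is good to about 2 mm. A picture is of the moment at which its call begins. There is no depth.
- ctrl.job_done(): hands the job in; it is judged then, once.
The state is a dict: "t": time; "joint_positions": joint angles; "qd": joint speeds; "joint_torque": joint torques, N m; "tcp_pos": TCP position; "ee_rot": TCP orientation; "ft_force": force on the tool from outside, world axes, zero at the start; "ft_torque": the same for the moment, N m; "grip_width": finger opening in mm; "grasp_force": force on a finger pad.
Only numpy, scipy, OpenCV 4.12 (cv2) and the standard library are available. Lean on these libraries where they do the work, as an engineer would, in place of code of your own. Each camera call takes 0.05 s, during which the arm holds its last target. There are 200 camera calls.

TASK

Do the emergency stop check on the orbital shaker: with your fingertips press the red mushroom button down until it latches and stays in with your hand off it, then turn it clockwise by pushing against its lobes until it springs back out and let go of it, and last press the green start button right down and let it come up so that the shaker runs again. Push only: do not pinch, grip or lift anything. Leave the setting of the speed dial, the flasks and the small things beside the shaker as they are.

Things in the scene. Friction and masses are not known exactly. Their poses are not given: they have to be found in the camera images.
- shaker: White benchtop orbital shaker, fixed, 360 (x) by 320 (y) mm. Origin on the worktop under its middle line, 200 mm behind its front edge; its own +x points to its back. The front 160 mm is a dark flat control deck; behind it, from 33 mm in front of the origin, rise a housing and a metal platform, top 93 mm above the worktop, with two flasks in spring clamps 65 mm behind the origin.
- shaker_deck (a point): Middle of the control deck, on its surface, 52 mm above the worktop, on the axis of the speed dial. The red stop button stands on the deck about 100 mm to one side of it and the green start button about 100 mm to the other, either way round. A flat display lies behind the dial.
- stop_station: Fixed foot of the red stop button; origin on the deck, on the button's upright axis. A yellow disc 72 mm across and 2.5 mm thick lies on the deck, on it a grey collar 47 mm across up to 12 mm above the deck and 41 mm across up to 19 mm.
- stop_top (a point): Top centre of the red mushroom head, on its turning axis, moving with it; 51 mm above the deck when the button is out. The head is a low-domed hub 38 mm across with three equal rounded lobes, 66 mm across the lobe tips. Its underside is 22 mm below this point, the lobes' tops 3 to 7 mm below it. White arrows on top show the turning direction, clockwise.
- stop_lobe (a point): Middle of one of the three lobes, 24 mm from the head's axis and 13.5 mm below its top; turns and sinks with the head. The lobes stand 120 degrees apart. Each is a round post of radius 9 mm, about 17 mm high, joined to the hub; in the gaps between the lobes a closed pair of fingers has room down to the collar.
- stop_push (a joint): How far the mushroom button is pushed in, m: 0 is out, 0.0085 fully down (hard stop). A spring pushes it out with 7 N at the top, 12 N at the bottom. Past 0.0067 a pawl snaps in (about 10 N on the way) and, let go, it stays latched at about 0.0065. It comes out only by turning the head.
- stop_twist (a joint): Turn of the mushroom head, rad, growing clockwise as seen from above: 0 at rest, stop at 0.9; it does not turn the other way from 0. A light spring (0.03 N m at 0, 0.08 at 0.9) turns it back when let go. With the button latched, turning past about 0.55 frees the pawl and the button springs out.
- start (a joint): How far the green start button is pressed, m: 0 is up, 0.006 fully down; spring return, about 5 N fully down. Beyond 0.004 it switches.
- start_top (a point): Centre of the top of the green start button, a round cap 28 mm across in a round metal bezel 44 mm across and 12 mm high; 22 mm above the deck (74 mm above the worktop) when up.
- dial_mark (a point): White pointer mark at the rim of the black speed dial (38 mm across, 16 mm high) in the middle of the deck, midway between the two buttons; 13 mm from the dial's axis. The dial turns easily and must keep its setting.
- flask_a: Conical flask with orange stopper, 68 mm across, 132 mm high, loose in the left clamp of the platform. Origin at the centre of its underside, z up its axis.
- flask_b: Open conical flask, 66 mm across, 110 mm high, loose in the right clamp. Origin at the centre of its underside.
- vial_amber: Amber screw-cap vial, 23 mm across, 48 mm high, standing on the worktop left of the shaker. Origin at its underside.
- vial_clear: Clear screw-cap vial with white cap, 23 mm across, 48 mm high, left of the shaker. Origin at its underside.
- beaker: Small beaker, 50 mm across, 62 mm high, right of the shaker's deck. Origin at its underside.
- tape: Roll of white label tape lying flat, 66 mm across, 18 mm high, right of the shaker. Origin at its underside.
There are look-alikes about, which are no part of the job. Leave any blue look-alike of the flask_a alone.

How it is judged:
By the outcome, as a careful person would: the job done as asked, in the order asked, and still so for the second after the job is handed in, with the robot touching nothing.
It also fails if it takes over 51 s, if anything falls off the work surface, if the arm or the gripper's body presses on something with over 40 N, if the wrist force passes 120 N, or if a joint passes its speed limit or range.

## Working session

There is one attempt and no reset: what is moved stays moved. The work goes in short steps, Python scripts to look and compute and a tool call to move; the robot and the scene stay as the last step left them, time stands still between calls to the robot, and variables do not carry over. Pictures are saved under pics/ and viewed, at most 13 in all, crops included, and the job is handed in when it is done.

Besides the shell and the picture viewer there is one more tool, called after ">>>" by a JSON object that holds its "fn" and its "kwargs". play_rows: Moves the arm, as the interface text tells. Its arguments: {"type":"object","properties":{"deltas":{"type":"array"}},"required":["deltas"]}

```bash
mkdir -p pics
cat > h.py <<'E'
import numpy as np,cv2
from station import ctrl
def snap(cam,fn,crop=None,s=1):
    d=ctrl.get_image(cam);im=d["img"][:,:,::-1]
    if crop: im=im[crop[1]:crop[3],crop[0]:crop[2]]
    cv2.imwrite("pics/"+fn,cv2.resize(im,None,fx=s,fy=s,interpolation=cv2.INTER_CUBIC));return d
def ray(d,u,v,z):
    R,t,K=[np.array(d[k],float) for k in("R","t","mtx")]
    c=-R.T@t;r=R.T@np.linalg.inv(K)@[u,v,1];return c+r*(z-c[2])/r[2]
def proj(d,X):
    R,t,K=[np.array(d[k],float) for k in("R","t","mtx")]
    p=K@(R@np.array(X,float)+t);return p[:2]/p[2]
E
python3 - <<'E'
from h import *
d=snap("top","t0.png",None,1.4)
e=snap("side","s0.png",None,1.4)
for x in(d,e):print(np.array(x["mtx"]).round(1).tolist(),np.array(x["R"]).round(3).tolist(),np.array(x["t"]).round(1).tolist())
print(ctrl.state(),ctrl.grip_point_offset)
E
```

```text
[[389.3, 0.0, 277.8], [0.0, 389.3, 211.1], [0.0, 0.0, 1.0]] [[-0.019, -1.0, -0.011], [-0.995, 0.02, -0.102], [0.102, 0.009, -0.995]] [86.5, 616.4, 958.9]
[[386.9, 0.0, 280.1], [0.0, 386.9, 214.8], [0.0, 0.0, 1.0]] [[0.916, -0.4, 0.024], [-0.148, -0.393, -0.908], [0.372, 0.828, -0.419]] [-540.0, 192.3, 595.4]
{'t': 0.1, 'joint_positions': array([-1.27326234e+00,  2.91227555e-01, -1.54012034e-01,  1.12668635e+00,
        9.87656208e-06,  1.43149596e+00]), 'qd': array([-0.00284167, -0.00167422,  0.00235497, -0.0004976 ,  0.00133537,
        0.00115753]), 'joint_torque': array([ 1.02002883e-03, -5.37980068e+01,  3.31916928e+01,  9.45471256e-03,
       -1.44348351e-04, -2.20130602e-05]), 'tcp_pos': array([ 222.01123773, -475.3436647 ,  230.8023349 ]), 'ee_rot': array([ 9.76241490e-01,  2.16684643e-01, -3.97162908e-05, -5.63430520e-04]), 'ft_force': array([-0.2519463 ,  0.07946969,  0.26404313]), 'ft_torque': array([ 0.00465644, -0.00958637,  0.06244761]), 'grasp_force': 0.0, 'grip_width': 85.69912143776847} -18.700000000000003
```

View pics/t0.png

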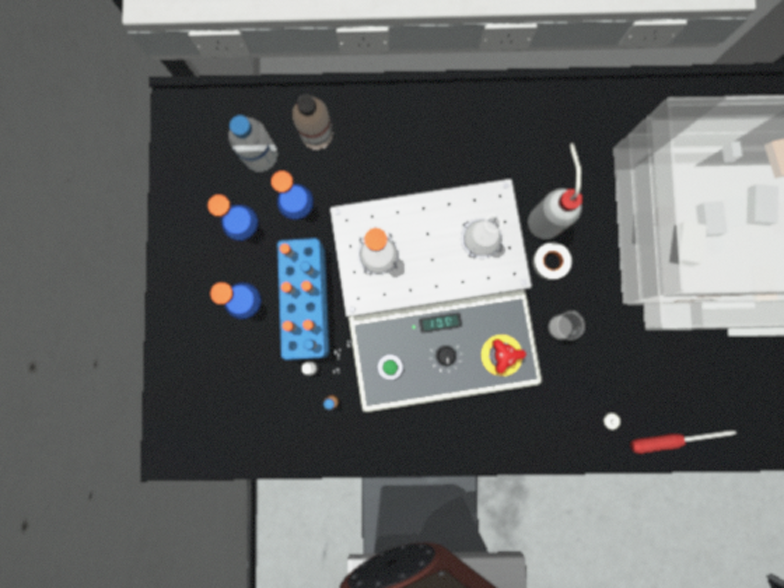

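View pics/s0.png

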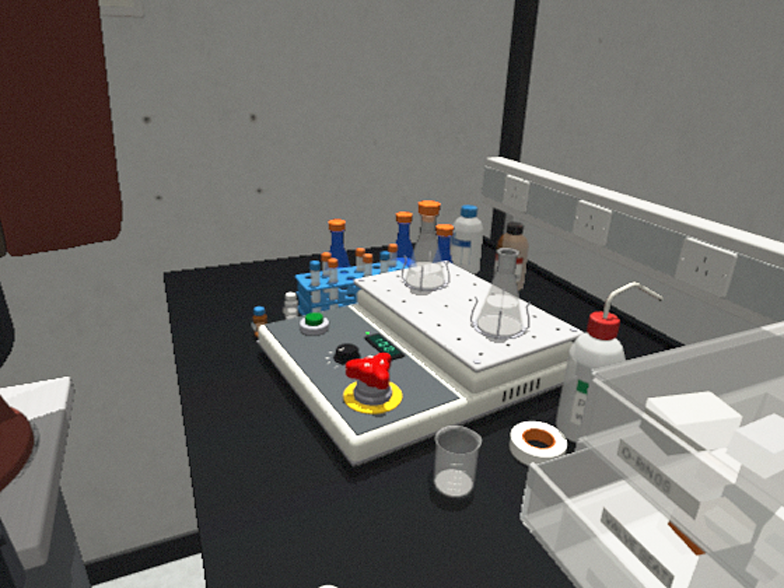

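The top view shows the red button at about (505,355) and the green one at (390,367) in the scaled picture. The dial is at (446,355). There is only one of each button. I'll enlarge this area.

Run:
```python
from h import *
d=snap("top","t1.png",(325,220,405,280),10)
e=snap("side","s1.png",(230,235,310,295),10)
g=ray(d,390/1.4,367/1.4,74);print("green",g)
m=ray(d,446/1.4,355/1.4,68);print("dial",m)
```

```text
green [490.20345988  74.71661618  74.        ]
dial [508.85733792 -22.49008331  68.        ]
```

View pics/t1.png

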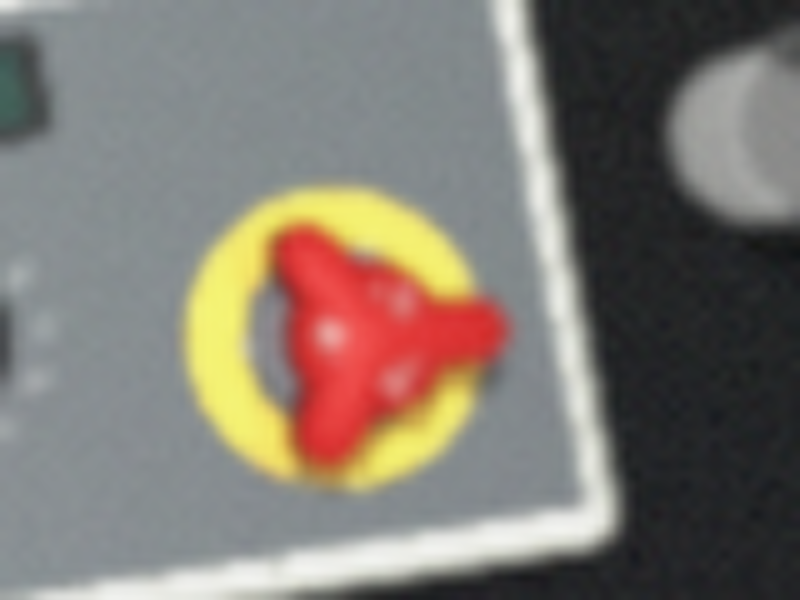

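View pics/s1.png

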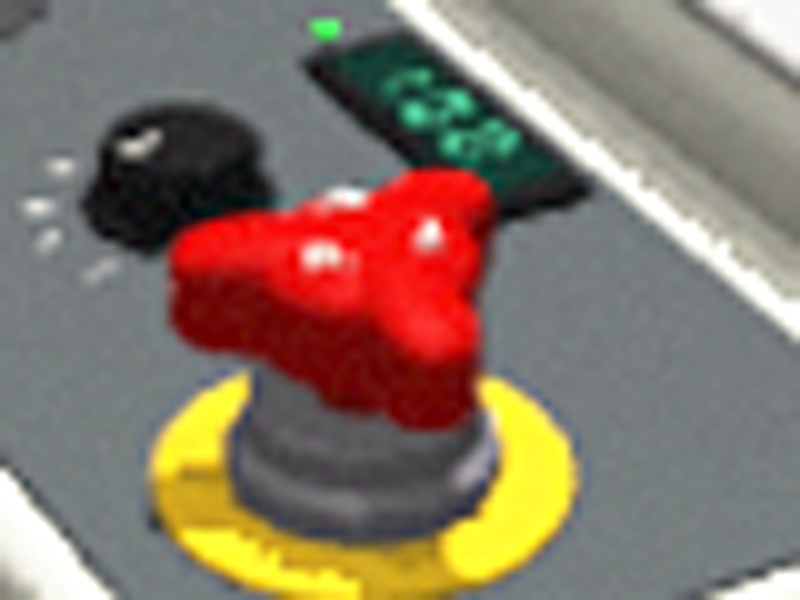

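The top crop shows the yellow disc centred at crop (336,338). The lobe-tip arcs are centred at about (478,332), (302,256) and (325,437). I'll fit the axis and the lobe angles.

Run:
```python
from h import *
d=ctrl.get_image("top")
f=lambda u,v,z: ray(d,325+u/10-.45,220+v/10-.45,z)
c=f(336,338,54.5);print("disc",c)
L=np.array([f(478,332,97),f(302,256,97),f(325,437,97)]);print(L.round(1),L.mean(0))
for l in L:
  for q in(c,L.mean(0)): w=l-q;print(np.degrees(np.arctan2(w[1],w[0])).round(1),np.hypot(*w[:2]).round(1))
g=ray(d,390/1.4-.3,367/1.4-.3,74);ax=c[:2]-g[:2];print("g",g,np.linalg.norm(ax),np.degrees(np.arctan2(ax[1],ax[0]))+90)
from scipy.spatial.transform import Rotation as Rn
print(Rn.from_quat(ctrl.state()["ee_rot"]).as_matrix().round(3))
```

```text
disc [ 507.49024108 -120.76785094   54.5       ]
[[ 508.7 -145.8   97. ]
 [ 527.2 -105.3   97. ]
 [ 484.9 -109.1   97. ]] [ 506.94616598 -120.06548062   97.        ]
-87.3 25.1
-86.1 25.8
38.1 25.0
36.0 25.1
152.6 25.4
153.4 24.6
g [490.93200296  75.42445704  74.        ] 196.8898091805991 4.824216455700181
[[ 0.906  0.423 -0.   ]
 [ 0.423 -0.906  0.001]
 [ 0.    -0.001 -1.   ]]
```

>>> {"fn": "play_rows", "kwargs": {"deltas": [[[0,0,0],[0.95,-0.47,0],0],[[0,0,0],[0.95,-0.47,0],0],[[0,0,0],[0.95,-0.47,0],0],[[0,0,0],[0.95,-0.47,0],0],[[0,0,0],[0.95,-0.47,0],0],[[0,0,0],[0.95,-0.47,0],0],[[0,0,0],[0.95,-0.47,0],0],[[0,0,0],[0.95,-0.47,0],0],[[0,0,0],[0.95,-0.47,0],0],[[0,0,0],[0.95,-0.47,0],0],[[0,0,0],[0.95,-0.47,0],0],[[0,0,0],[0.95,-0.47,0],0]]}}

```text
t: 1.45
tcp_pos: [421.3, -226.4, 231.3]
ee_rot: [0.976, 0.217, 0.0, 0.0]
ft_force: [0.4, 0.4, 0.1]
grip_width: 0.1
grasp_force: 0.0
```

>>> {"fn": "play_rows", "kwargs": {"deltas": [[[0,0,0],[0.95,-0.47,0],0],[[0,0,0],[0.95,-0.47,0],0],[[0,0,0],[0.95,-0.47,0],0],[[0,0,0],[0.95,-0.47,0],0],[[0,0,0],[0.95,-0.47,0],0],[[0,0,0],[0.2,-0.06,0],0]]}}

```text
t: 2.05
tcp_pos: [508.4, -118.6, 231.1]
ee_rot: [0.976, 0.218, 0.0, -0.0]
ft_force: [-0.5, -0.6, 1.0]
grip_width: -0.2
grasp_force: 0.0
```

>>> {"fn": "play_rows", "kwargs": {"deltas": [[[0,0,-0.092],[0,0,0.2],0],[[0,0,-0.092],[0,0,0.3],0],[[0,0,-0.092],[0,0,0.3],0],[[0,0,-0.092],[0,0,0.3],0],[[0,0,-0.092],[0,0,0.3],0],[[0,0,-0.092],[0,0,0.3],0],[[0,0,-0.092],[0,0,0.3],0],[[0,0,-0.092],[0,0,0.3],0],[[0,0,-0.092],[0,0,0.3],0],[[0,0,-0.092],[0,0,0.3],0],[[0,0,-0.092],[0,0,0.3],0],[[0,0,-0.092],[0,0,0.3],0]]}}

```text
t: 3.25
tcp_pos: [506.9, -121.0, 143.4]
ee_rot: [0.464, 0.886, -0.0, -0.0]
ft_force: [-0.2, 0.3, -0.8]
grip_width: 0.3
grasp_force: 0.0
```

>>> {"fn": "play_rows", "kwargs": {"deltas": [[[0,0,0],[0,0,0.5],0],[[0,0,0],[0,0,0.5],0],[[0,0,0],[0,0,0.4],0],[[0,0,0],[0,0,0],0]]}}

```text
t: 3.65
tcp_pos: [506.3, -120.4, 107.6]
ee_rot: [0.467, 0.884, -0.0, -0.001]
ft_force: [0.4, -0.5, -0.0]
grip_width: 0.1
grasp_force: 0.0
```

Run:
```python
from h import *
snap("side","s2.png",(230,195,310,285),6)
s=ctrl.state();print(s["tcp_pos"],s["ft_force"])
```

```text
[ 506.75992113 -120.5273213   108.38503608] [0.29073525 0.20799085 0.26996672]
```

View pics/s2.png

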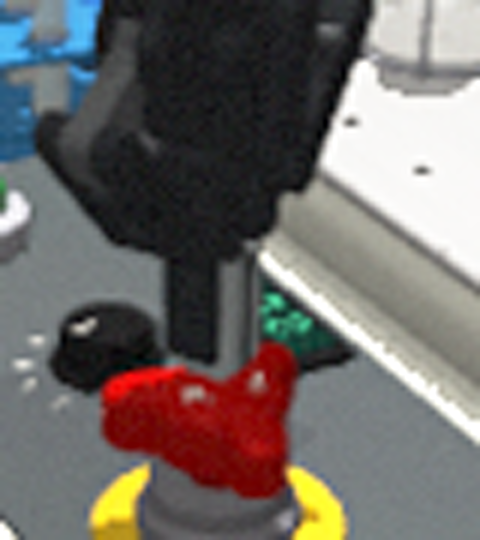

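The closed fingertips hang centred over the hub, just above it. Next I press.

>>> {"fn": "play_rows", "kwargs": {"deltas": [[[0,0,0],[0,0,0.2],0],[[0,0,0],[0,0,0.1],0],[[0,0,0],[0,0,0.1],0],[[0,0,0],[0,0,0.1],0],[[0,0,0],[0,0,0.06],0],[[0,0,0],[0,0,0],0],[[0,0,0],[0,0,0],0]]}}

```text
t: 4.4
tcp_pos: [508.1, -120.7, 95.9]
ee_rot: [0.466, 0.885, 0.0, 0.001]
ft_force: [-2.4, 0.1, 10.6]
grip_width: 0.0
grasp_force: 5.0
```

>>> {"fn": "play_rows", "kwargs": {"deltas": [[[0,0,0],[0,0,0.05],0],[[0,0,0],[0,0,0.05],0],[[0,0,0],[0,0,0.03],0],[[0,0,0],[0,0,0],0]]}}

```text
t: 4.8
tcp_pos: [508.5, -120.9, 93.9]
ee_rot: [0.466, 0.885, 0.0, 0.002]
ft_force: [-5.8, 2.2, 22.7]
grip_width: -0.1
grasp_force: 12.0
```

>>> {"fn": "play_rows", "kwargs": {"deltas": [[[0,0,0],[0,0,-0.3],0],[[0,0,0],[0,0,-0.5],0],[[0,0,0],[0,0,-0.5],0],[[0,0,0],[0,-0.7,0],0],[[0,0,0],[0,-0.78,0],0],[[0,0,0],[0,0,0],0]]}}

```text
t: 5.4
tcp_pos: [475.5, -142.0, 124.3]
ee_rot: [0.467, 0.884, -0.0, -0.0]
ft_force: [-1.2, -0.4, -0.2]
grip_width: 0.2
grasp_force: 0.0
```

Run:
```python
from h import *
snap("side","s3.png",(230,195,310,285),6)
s=ctrl.state();print(s["tcp_pos"],s["ft_force"])
```

```text
[ 476.47660764 -141.68897534  124.31874072] [0.63181607 0.09259642 0.21081066]
```

View pics/s3.png

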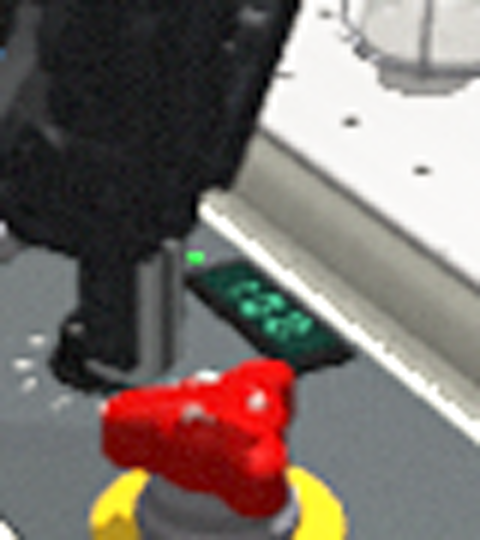

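The head now sits lower with the hand off it: its lower edge has moved from about row 497 to row 515, so it is latched. Next I go down into the gap on the robot side.

>>> {"fn": "play_rows", "kwargs": {"deltas": [[[0,0,0],[0,0,0.5],0],[[0,0,0],[0,0,0.5],0],[[0,0,0],[0,0,0.3],0],[[0,0,0],[0,0,0.3],0],[[0,0,0],[0,0,0.22],0],[[0,0,0],[0,0,0],0]]}}

```text
t: 6.05
tcp_pos: [476.6, -141.1, 78.0]
ee_rot: [0.466, 0.885, 0.0, -0.0]
ft_force: [-0.7, -0.4, 0.2]
grip_width: 0.0
grasp_force: 0.0
```

>>> {"fn": "play_rows", "kwargs": {"deltas": [[[0,0,0.0889],[0.206,0.0144,0],0],[[0,0,0.0889],[0.206,0.0144,0],0],[[0,0,0.0889],[0.206,0.0144,0],0],[[0,0,0.0889],[0.206,0.0144,0],0],[[0,0,0],[0,0,0],0]]}}

```text
t: 6.55
tcp_pos: [470.5, -121.8, 78.9]
ee_rot: [0.693, 0.721, -0.0, 0.0]
ft_force: [-0.1, -2.0, 1.0]
grip_width: 0.2
grasp_force: 0.7
```

Run:
```python
from h import *
snap("side","s4.png",(230,195,310,285),6)
s=ctrl.state();print(s["tcp_pos"],s["ft_force"],s["ft_torque"])
```

```text
[ 470.51290658 -122.07519034   78.90378683] [-0.99702828 -0.9488492   1.20577274] [-0.1946615   0.24865067 -0.00950592]
```

View pics/s4.png

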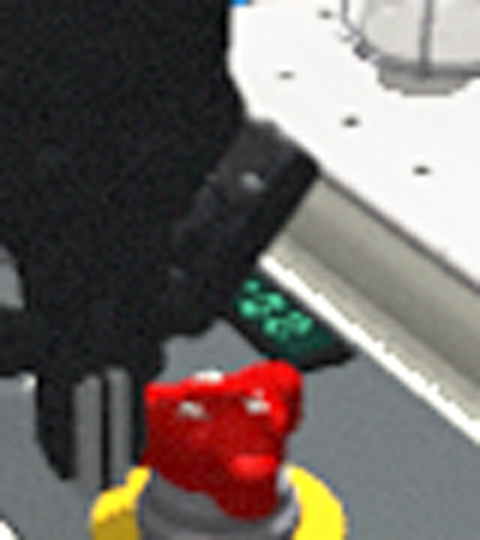

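The fingers are against a lobe and the head has begun to turn, but it is still down. I'll keep going round the arc.

>>> {"fn": "play_rows", "kwargs": {"deltas": [[[0,0,0.0889],[0.206,0.0144,0],0],[[0,0,0.0889],[0.206,0.0144,0],0],[[0,0,0.0889],[0.206,0.0144,0],0],[[0,0,0],[0,0,0],0]]}}

```text
t: 7.0
tcp_pos: [473.1, -106.7, 78.8]
ee_rot: [0.827, 0.563, 0.0, 0.0]
ft_force: [-1.4, -2.2, -1.1]
grip_width: 0.1
grasp_force: 1.2
```

Run:
```python
from h import *
snap("side","s5.png",(230,195,310,285),6)
s=ctrl.state();print(s["tcp_pos"],s["ft_force"],s["ft_torque"])
```

```text
[ 472.95077071 -107.00345362   78.651171  ] [-2.52589956 -0.52855707  0.73158594] [-0.30059261  0.42290301 -0.03339909]
```

View pics/s5.png

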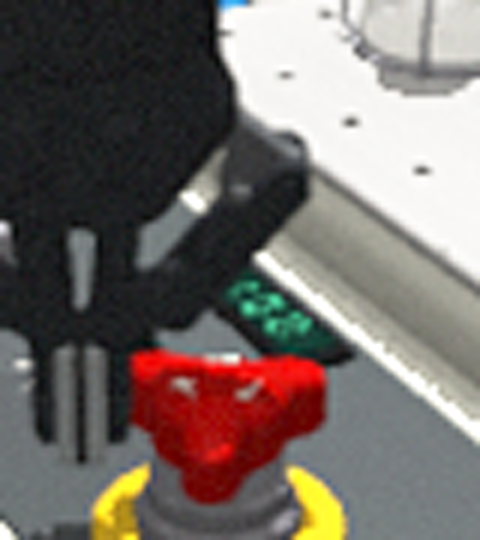

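The head has sprung out: the collar shows again under the lobes. I'll turn a little more for margin, then reverse so the head returns, and lift clear.

>>> {"fn": "play_rows", "kwargs": {"deltas": [[[0,0,0.06],[0.139,0.0065,0],0],[[0,0,0],[0,0,0],0],[[0,0,-0.06],[-0.139,0.0065,0],0],[[0,0,-0.0889],[-0.206,0.0144,0],0],[[0,0,-0.0889],[-0.206,0.0144,0],0],[[0,0,-0.0889],[-0.206,0.0144,0],0],[[0,0,-0.0889],[-0.206,0.0144,0],0],[[0,0,-0.0889],[-0.206,0.0144,0],0],[[0,0,-0.0889],[-0.206,0.0144,0],0],[[0,0,-0.0889],[-0.206,0.0144,0],0],[[0,0,0],[0,-0.2,0],0],[[0,0,0],[0,0,0],0]]}}

```text
t: 8.25
tcp_pos: [472.2, -144.4, 78.5]
ee_rot: [0.467, 0.884, 0.0, -0.0]
ft_force: [-0.1, -0.0, 0.2]
grip_width: 0.1
grasp_force: 0.0
```

>>> {"fn": "play_rows", "kwargs": {"deltas": [[[0,0,0],[0,0,-0.5],0],[[0,0,0],[0,0,-0.8],0],[[0,0,0],[0,0,-0.9],0],[[0,0,0],[0,0,0],0]]}}

```text
t: 8.65
tcp_pos: [474.2, -144.7, 136.0]
ee_rot: [0.467, 0.884, 0.0, 0.002]
ft_force: [0.1, 0.4, -0.7]
grip_width: -0.0
grasp_force: 0.0
```

Run:
```python
from h import *
d=ctrl.get_image("side")["img"][:,:,::-1];t=ctrl.get_image("top")["img"][:,:,::-1]
a=d[195:295,200:320];b=t[220:320,265:385]
cv2.imwrite("pics/s6.png",cv2.resize(np.vstack([a[:, :],b])[:, :],None,fx=3,fy=3,interpolation=cv2.INTER_CUBIC))
s=ctrl.state();print(s["tcp_pos"],s["ft_force"],s["joint_positions"])
from scipy.spatial.transform import Rotation as Rn
M=Rn.from_quat(s["ee_rot"]).as_matrix();print(M.round(3),M.T@(np.array([491,75.4,s["tcp_pos"][2]])-s["tcp_pos"])/25)
```

```text
[ 472.79166048 -144.11067035  133.72296943] [-0.10510279 -0.65490571  0.70793624] [-4.43999592e-01  3.13051698e-01 -3.96601277e-01  8.60242160e-01
  1.60653181e-04  5.27322370e-01]
[[-0.564  0.826  0.001]
 [ 0.826  0.564 -0.   ]
 [-0.001  0.001 -1.   ]] [ 6.83847099e+00  5.55532871e+00 -1.48218144e-03]
```

View pics/s6.png

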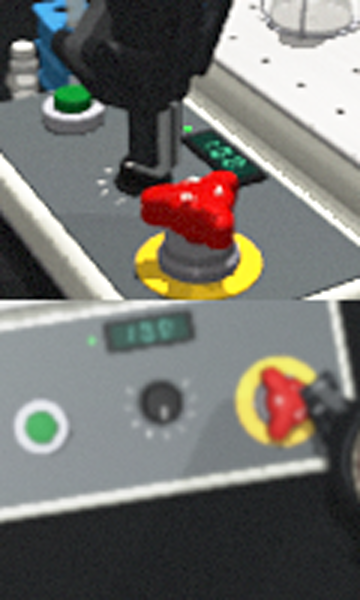

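The button is out and back at rest; the dial is unchanged. Green is at about (278.6,262.2) in the top image, as measured before. Next I move over it.

>>> {"fn": "play_rows", "kwargs": {"deltas": [[[0,0,0],[0.85,0.69,0],0],[[0,0,0],[0.85,0.69,0],0],[[0,0,0],[0.85,0.69,0],0],[[0,0,0],[0.85,0.69,0],0],[[0,0,0],[0.85,0.69,0],0],[[0,0,0],[0.85,0.69,0],0],[[0,0,0],[0.85,0.69,0],0],[[0,0,0],[0.88,0.72,0],0],[[0,0,0],[0,0,0],0]]}}

```text
t: 9.65
tcp_pos: [489.9, 77.7, 132.5]
ee_rot: [0.465, 0.885, 0.0, -0.001]
ft_force: [-0.1, -0.2, 0.7]
grip_width: -0.1
grasp_force: 0.0
```

>>> {"fn": "play_rows", "kwargs": {"deltas": [[[0,0,0],[0,0,0.7],0],[[0,0,0],[0,0,0.7],0],[[0,0,0],[0,0,0.6],0],[[0,0,0],[0,0,0.2],0],[[0,0,0],[0,0,0],0]]}}

```text
t: 10.15
tcp_pos: [489.7, 74.7, 77.6]
ee_rot: [0.467, 0.884, -0.001, -0.001]
ft_force: [-0.4, -0.2, 0.6]
grip_width: -0.1
grasp_force: 0.0
```

Run:
```python
from h import *
d=snap("side","s7.png",(190,180,270,260),6)
s=ctrl.state();print(s["tcp_pos"],s["ft_force"])
```

```text
[490.41562921  74.75945844  78.35430588] [ 0.08326175 -0.78293562  0.30601192]
```

View pics/s7.png

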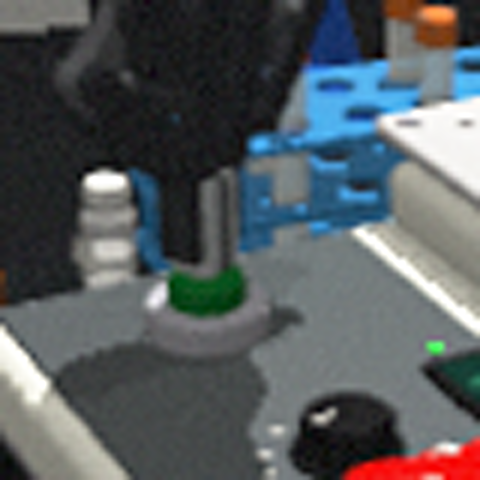

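The fingertips are just above the centre of the green cap. Next I press.

>>> {"fn": "play_rows", "kwargs": {"deltas": [[[0,0,0],[0,0,0.1],0],[[0,0,0],[0,0,0.1],0],[[0,0,0],[0,0,0.1],0],[[0,0,0],[0,0,0.1],0],[[0,0,0],[0,0,0.05],0],[[0,0,0],[0,0,0],0],[[0,0,0],[0,0,0],0]]}}

```text
t: 10.9
tcp_pos: [491.3, 75.0, 68.0]
ee_rot: [0.466, 0.885, 0.0, 0.001]
ft_force: [-1.3, -1.4, 10.6]
grip_width: 0.1
grasp_force: 5.0
```

10.6 N is well above the 5 N spring force, so the button is fully down. I'll lift off.

>>> {"fn": "play_rows", "kwargs": {"deltas": [[[0,0,0],[0,0,-0.3],0],[[0,0,0],[0,0,-0.6],0],[[0,0,0],[0,0,-1],0],[[0,0,0],[0,0,-1],0],[[0,0,0],[0,0,-1],0],[[0,0,0],[0,0,-0.5],0],[[0,0,0],[0,0,0],0],[[0,0,0],[0,0,0],0],[[0,0,0],[0,0,0],0]]}}

```text
t: 11.8
tcp_pos: [490.0, 75.1, 176.3]
ee_rot: [0.466, 0.885, -0.0, -0.001]
ft_force: [0.4, -0.1, 0.0]
grip_width: -0.2
grasp_force: 0.0
```

Run:
```python
from h import *
snap("side","s8.png",(170,140,430,340),3)
s=ctrl.state();print(s["t"],s["tcp_pos"],s["ft_force"])
```

```text
11.85 [489.97142523  75.14148538 176.26832159] [-0.35728697  0.20088509  0.12004952]
```

View pics/s8.png

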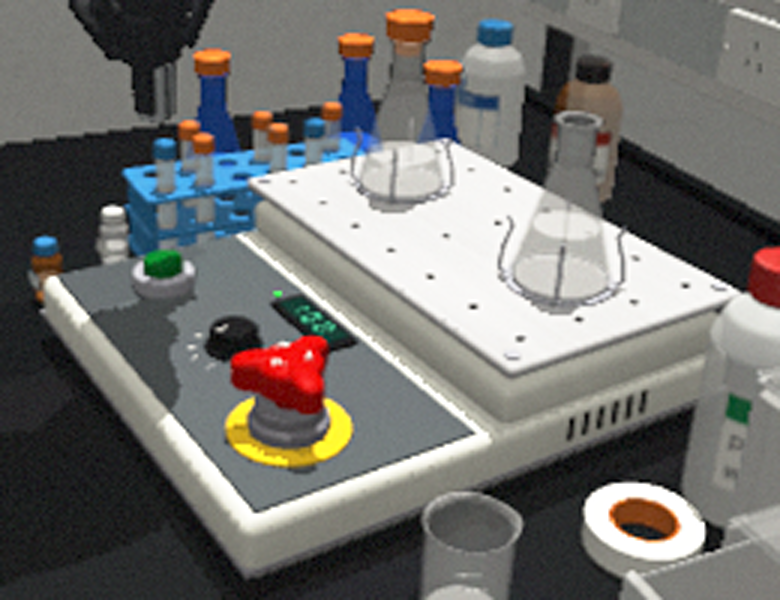

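Both buttons are out, and the dial, flasks and small things are where they were. The hand is clear, so I'm handing in.

```bash
python3 -c "
from station import ctrl
print(ctrl.job_done())"
```

```text
the job is handed in; nothing more can be done
None
```

I latched the red stop button, turned it clockwise until it sprang back out, pressed the green start button fully and let it up, and handed the job in at about 12 s; the camera shows both buttons out and nothing else moved, but it gives no clear sign of whether the shaker is running.

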